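Darken the meeting room for the slide show

ROBOT

A 6-joint arm with a two-finger parallel gripper is mounted at the origin on the work surface. World frame = base frame: x ahead of the robot, y to its left, z up, the work surface at z = 0. Lengths are in m, angles in rad, forces in N, time in s.
With the tool pointing down it reaches from about 0.3 to 0.775 m from the base axis. Payload 14.6 kg.
Tool frame: the origin (TCP) lies midway between the tips of the shut fingers; the grasp point (between the pads) lies 19 mm behind it (tcp_to_grasp is the distance from the TCP to the grasp point, in m); z points along the fingers, y is the line along which they close (so a half turn about z gives the same grasp; the last joint's range is limited). The gripper opens to 94 mm and grips with 3 to 60 N. Pads are 16 mm wide; open, the fingers measure 119 mm over their backs; the gripper's body (75 mm by 177 mm) begins 78 mm behind the grasp point.
Start: joints at [-1.308, 0.3, 1.521, -0, 1.321, -0.067], TCP at [0.178, -0.52, 0.205] pointing down, gripper open.
Joint ranges: [-3.03, 3.03], [-0.79, 2.21], [0.23, 2.52], [-1.04, 4.18], [0, 3.07], [-2.55, 2.55]. Speed limits (rad/s): [2.22, 2.22, 2.57, 3.14, 3.14, 3.14].

INTERFACE

Orientations are given as [roll, pitch, yaw] about the fixed x, y, z axes, in that order (R = Rz(yaw) Ry(pitch) Rx(roll)).
In Python, from station import * gives the robot as it stands.
- The arm moves only by the tool send_rows, never from a script. Its argument "motion" is a list of rows, each a list of 3 entries, a list of its own where there are three numbers: the shift along the tool's x, y, z in units of 0.03 m (1.0 is 0.03 m), then the turn, a rotation vector about the tool's x, y, z in units of 0.12 rad (1.0 is 0.12 rad), then the opening, from -1 (shut) to 1 (fully open). In form: [[[x, y, z], [rx, ry, rz], grip], ...]. A call has 1 to 12 rows; each row shifts and turns the commanded pose from where the row before left it, along the tool's axes as they then stand; what a row does not reach is not made up. A row lasts 1/10 s, in which the tool goes at most 50 mm and 8.59 degrees, less where a joint would pass 70% of its speed; a pose out of reach is approached as far as the arm can. A call with a number of a shift or a turn outside -1 to 1 is refused whole. A call with a gripper value outside its range is refused whole. The fingers move at their own pace and stop on an object; "squeeze" is the grip in N (left out, the last holds). Time passes only in rows, so rows that do not move let the fingers close. It gives the time, the measured TCP pose, the force, the opening and the grip force at its end, in the units of the state.
- get_obs(): the state, without advancing time (a new reading comes with each control period).
- camera(name): name is "side" or "top" or "wrist"; returns a dict with "pixels" (420x560x3 uint8, red, green, blue), "depth" (420x560 float32, m along the optical axis (not along the pixel's ray), 0 where there is no reading), "fx", "fy", "cx", "cy" (pixels), "rvec" (rotation vector, rad) and "tvec" (3), from world to camera coordinates, as OpenCV has them. Camera axes: x right, y down, z forward; pixel columns grow to the right and rows downward; lengths in m; the calibration is good to about 2 mm. The wrist camera is an equidistant fisheye: a pixel r from the principal point sees the ray r / f radians off the axis. A picture is of the moment at which its call begins.
- hand_in(): hands the job in; it is judged then, once.
The state is a dict: "time_s": time; "qpos": joint angles; "joint_vel": joint speeds; "tau": joint torques, N m; "ee_pos": TCP position; "eef_rot": TCP orientation; "force": force on the tool from outside, world axes, zero at the start; "moment": the same for the moment, N m; "grip_width": finger opening in m; "grip_force": force on a finger pad.
Only numpy, scipy, OpenCV 4.12 (cv2) and the standard library are available. Lean on these libraries where they do the work, as an engineer would, in place of code of your own. Each camera call takes 0.05 s, during which the arm holds its last target. There are 200 camera calls.

TASK

Darken the meeting room for the slide show with the loose controls on the desk: push the green end of the black rocker fully down to switch them on, then press the white key fully down so that it stays down (lamps off), and last press the blue key fully down and keep it down, because the blinds run only while it is held: finish while still holding it. Work only by pressing with the fingertips: do not pick up, tip or push away the switch box or any of the key pads, leave the yellow key unpressed, and do not disturb the other things on the desk.

Things in the scene. Friction and masses are not known exactly. Their poses are not given: they have to be found in the camera images.
- switch_box: Grey box 104 x 60 x 30 mm, loose on the table on rubber feet, 0.6 kg, with a black rocker along its length. Origin: centre of its underside, z up, x along its length towards the rocker's green end.
- rocker_green_end (a point): Point on the upper face of the rocker at its green end, in the middle of the green patch: 28 mm from the pivot along the rocker, which is 80 x 36 x 10 mm, its hinge across the box's middle 46 mm above the table. Off, this point is about 58 mm above the table; fully on, about 44 mm. Press here straight down.
- rocker (a joint): Rocker angle in rad: 0 = off, green end raised 0.24 rad above level; 0.48 = fully on, green end 0.24 rad below level, at its stop. Stays where it is left; takes about 3.5 N at the green patch.
- lamp_pad: Round grey desk pad, 96 mm across, loose on the table on rubber feet, 0.5 kg; housing 30 mm high (outer rim 24 mm). Origin: centre of its underside, z up. In its middle stands a round white key 36 mm across; key top 46 mm above the table at rest, travel 8 mm straight down. Lamp control.
- lamp_key_top (a point): Centre of the top face of the white key (moves with it).
- lamp_key (a joint): How far the white key is pressed, m: 0 = up, 0.008 = fully down at its stop. No spring: about 3 N pushes it down and it stays where it is left.
- blind_pad: Round grey desk pad, 96 mm across, loose on the table on rubber feet, 0.5 kg; housing 30 mm high (outer rim 24 mm). Origin: centre of its underside, z up. In its middle stands a round blue key 36 mm across; key top 46 mm above the table at rest, travel 8 mm straight down. Blind control.
- blind_key_top (a point): Centre of the top face of the blue key (moves with it).
- blind_key (a joint): How far the blue key is pressed, m: 0 = up, 0.008 = fully down at its stop. Spring key: starts to move at about 2 N, fully down at about 5 N, comes up when released.
- call_pad: Round grey desk pad, 96 mm across, loose on the table on rubber feet, 0.5 kg; housing 30 mm high (outer rim 24 mm). Origin: centre of its underside, z up. In its middle stands a round yellow key 36 mm across; key top 46 mm above the table at rest, travel 8 mm straight down. Calls the reception: not to be pressed.
- call_key_top (a point): Centre of the top face of the yellow key (moves with it).
- call_key (a joint): How far the yellow key is pressed, m: 0 = up, 0.008 = fully down; spring key like the blue one.
- mouse: White computer mouse, 105 x 60 x 29 mm, loose. Origin: centre of its underside, x along its length.
- phone: Black mobile phone lying flat, 146 x 72 x 9 mm, loose. Origin: centre of its underside, x along its length.
- mug: White ceramic mug, 80 mm across, 90 mm high, handle towards its +y, loose. Origin: centre of its underside.
- tumbler: Drinking glass, 68 mm across, 105 mm high, loose. Origin: centre of its underside.
There are look-alikes about, which are no part of the job. Leave any purple look-alike of the switch_box alone.

How it is judged:
On the way, in this order (a step that is already met when the one before it is completed fails the run):
1. the rocker's green end is pushed down: controls on (value of joint rocker above 0.36 rad), for 0.1 s.
2. the white key is pressed down and stays down (value of joint rocker above 0.36 rad and value of joint lamp_key above 0.0055 m), for 0.1 s.
3. the blue key is pressed down by the fingers and held (all of step 2 and value of joint blind_key above 0.005 m and contact force between the fingers and blind_pad above 1.5 N), for 0.3 s.
At the end, for the whole second after the job is handed in: Rocker at 0.36 rad or more (of 0.48), white key down 5.5 mm or more (of 8), blue key held down 5 mm or more (of 8) by the fingers with more than 1.5 N, yellow key up; switch box and pads upright and within 25 mm, other loose things within 30 mm, of where they started (all of step 3 and value of joint call_key below 0.003 m and distance of each of switch_box, lamp_pad, blind_pad, call_pad from where it was at the start of the episode below 0.025 m and angle between each of switch_box, lamp_pad, blind_pad, call_pad's own z axis and vertical below 0.15 rad and distance of each of mouse, phone, mug, tumbler from where it was at the start of the episode below 0.03 m); the arm keeps its last pose, push and grip.
It fails at once if the white key is pressed before the controls are switched on (value of joint lamp_key above 0.004 m and value of joint rocker below 0.3 rad).
It fails at once if the blue key is pressed before the controls are on and the lamps off (value of joint blind_key above 0.004 m and (value of joint rocker below 0.3 rad or value of joint lamp_key below 0.0045 m)).
It fails at once if the yellow key is pressed (value of joint call_key above 0.004 m).
It fails at once if the switch box or a key pad is lifted, tipped or pushed away (height (world z) of any of switch_box, lamp_pad, blind_pad, call_pad above 0.012 m or angle between any of switch_box, lamp_pad, blind_pad, call_pad's own z axis and vertical above 0.25 rad or distance of any of switch_box, lamp_pad, blind_pad, call_pad from where it was at the start of the episode above 0.03 m).
It fails at once if another thing on the desk is lifted, tipped or pushed away (height (world z) of any of mouse, phone, mug, tumbler above 0.012 m or angle between any of mouse, phone, mug, tumbler's own z axis and vertical above 0.3 rad or distance of any of mouse, phone, mug, tumbler from where it was at the start of the episode above 0.035 m).
It also fails if it takes over 45 s, if anything falls off the work surface, if the arm or the gripper's body presses on something with over 40 N, if the wrist force passes 120 N, or if a joint passes its speed limit or range.

## Working session

There is one attempt and no reset: what is moved stays moved. The work goes in short steps, Python scripts to look and compute and a tool call to move; the robot and the scene stay as the last step left them, time stands still between calls to the robot, and variables do not carry over. Pictures are saved under pics/ and viewed, at most 10 in all, crops included, and the job is handed in when it is done.

Besides the shell and the picture viewer there is one more tool, called after "Emit:" in YAML: its name, and indented under it one key for each argument. send_rows: Moves the arm, as the interface text tells. Its arguments: {"type":"object","properties":{"motion":{"type":"array"},"squeeze":{"type":"number"}},"required":["motion"]}

```bash
mkdir -p pics; cat > h.py <<'E'
from station import *
import numpy as np, cv2
def save(c,n): cv2.imwrite('pics/'+n,c['pixels'][:,:,::-1])
def world(c):
    d=c['depth'];v,u=np.mgrid[:d.shape[0],:d.shape[1]]
    P=np.stack([(u-c['cx'])/c['fx']*d,(v-c['cy'])/c['fy']*d,d],-1)
    R=cv2.Rodrigues(np.array(c['rvec'],float))[0]
    return (P-np.array(c['tvec']).ravel())@R
E
python3 - <<'E'
from h import *
o=get_obs();print(o)
t=camera('top');s=camera('side')
save(t,'top0.png');save(s,'side0.png')
np.savez('t0.npz',**t);np.savez('s0.npz',**s)
hsv=cv2.cvtColor(t['pixels'],cv2.COLOR_RGB2HSV);W=world(t)
for n,lo,hi in [('green',40,85),('yellow',20,35),('blue',95,125),('purple',126,160)]:
    m=cv2.inRange(hsv,(lo,80,50),(hi,255,255))
    k,l,st,ce=cv2.connectedComponentsWithStats(m)
    for i in range(1,k):
        if st[i,4]>30: print(n,ce[i].round(),st[i,4],np.median(W[(l==i)&(t['depth']>0)],0).round(4))
E
```

```text
{'time_s': 0.0, 'qpos': array([-1.30758917e+00,  3.00507601e-01,  1.52161674e+00, -2.09904029e-06,
        1.32069062e+00, -6.66099269e-02]), 'joint_vel': array([-0.00104361,  0.00131942, -0.00053031, -0.00029466,  0.00092723,
        0.00058485]), 'tau': array([ 7.35104804e-04, -5.31811559e+01, -3.52730942e+01,  7.08737341e-02,
        2.43776949e-02, -7.97226971e-05]), 'ee_pos': array([ 0.17804798, -0.52009143,  0.20485122]), 'eef_rot': array([-3.14037292e+00, -7.93291823e-05,  3.29817555e-01]), 'force': array([-0.51957091,  0.80588161,  0.02398835]), 'moment': array([-0.02421256,  0.0271515 ,  0.0210245 ]), 'grip_force': 0.0, 'grip_width': 0.09389235873605345}
green [476.  78.] 940 [ 0.8061 -0.4556  0.1263]
green [172. 206.] 125 [0.4919 0.297  0.058 ]
green [178. 259.] 131 [0.3597 0.2779 0.0571]
green [127. 311.] 134 [0.231  0.4    0.0576]
yellow [341. 167.] 166 [ 0.5966 -0.1303  0.0461]
blue [271.  83.] 4048 [0.827  0.0504 0.014 ]
blue [548. 180.] 667 [ 0.5602 -0.5975  0.166 ]
blue [399. 224.] 183 [ 0.4509 -0.2775  0.0456]
blue [336. 255.] 145 [ 0.37   -0.1231  0.0092]
purple [191. 261.] 604 [0.3528 0.2464 0.0296]
purple [140. 316.] 686 [0.2167 0.3723 0.029 ]
```

View pics/top0.png

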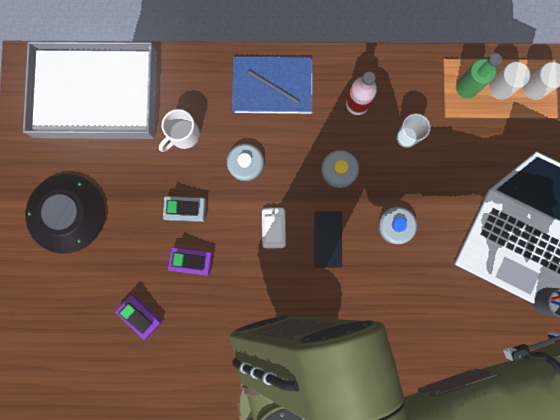

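View pics/side0.png

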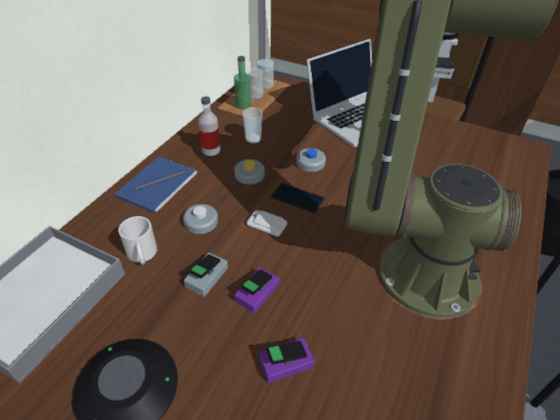

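The top view shows three switch boxes with green ends: a grey one at (184,208) and purple ones at (190,261) and (138,317). The grey one fits the description, and the purple ones are the look-alikes. There are three key pads: white (245,160), yellow (341,168) and blue (399,225). The mug is at (180,130), the mouse at (273,228), the phone at (328,239) and the tumbler at (413,130). I'll confirm with one crop and refine the positions.

```bash
python3 - <<'E'
from h import *
t=dict(np.load('t0.npz'));W=world(t);d=t['depth']
for n,(u,v),r,z0,z1 in [('white',(245,160),20,.042,.052),('blue',(399,225),20,.042,.052),('yellow',(341,168),20,.042,.052),('whitepad',(245,160),26,.02,.034),('bluepad',(399,225),26,.02,.034),('box',(184,208),30,.02,.034),('rocker',(184,208),26,.037,.07)]:
    m=np.zeros(d.shape,bool);m[v-r:v+r,u-r:u+r]=1
    m&=(W[...,2]>z0)&(W[...,2]<z1)&(d>0)
    p=W[m]; (c,s,a)=cv2.minAreaRect(p[:,:2].astype(np.float32)*1000)
    print(n,len(p),p.mean(0).round(4),np.round(c,1),np.round(s,1),round(a,1))
hsv=cv2.cvtColor(t['pixels'],cv2.COLOR_RGB2HSV)
m=cv2.inRange(hsv,(40,80,50),(85,255,255))>0;m[:190]=0;m[225:]=0;m[:,:150]=0;m[:,200:]=0
p=W[m];print('green',p.mean(0),cv2.minAreaRect(p[:,:2].astype(np.float32)*1000))
a=t['pixels'][120:280,150:430,::-1];cv2.imwrite('pics/crop.png',cv2.resize(a,None,fx=2.8,fy=2.8,interpolation=cv2.INTER_CUBIC))
E
```

```text
white 125 [0.6135 0.1179 0.0461] [613.8 118. ] [33.3 33.6] 31.4
blue 143 [ 0.4497 -0.2775  0.0463] [ 449.8 -278. ] [33.5 34.2] 3.0
yellow 143 [ 0.5967 -0.1296  0.0466] [ 597.4 -129.5] [33.9 33.8] 89.7
whitepad 822 [0.6119 0.1172 0.0289] [613.6 117.5] [91.3 93.6] 89.8
bluepad 860 [ 0.4492 -0.2755  0.0289] [ 449.4 -277.4] [93.8 94.1] 41.4
box 451 [0.4872 0.2674 0.029 ] [489.7 273.1] [104.8  60.3] 88.8
rocker 461 [0.4895 0.2728 0.0511] [487.7 266.7] [46.3 88.9] 3.8
green [0.49032609 0.29462415 0.06820375] ((428.59442138671875, 157.76742553710938), (337.05718994140625, 34.66167449951172), 65.75630187988281)
```

View pics/crop.png

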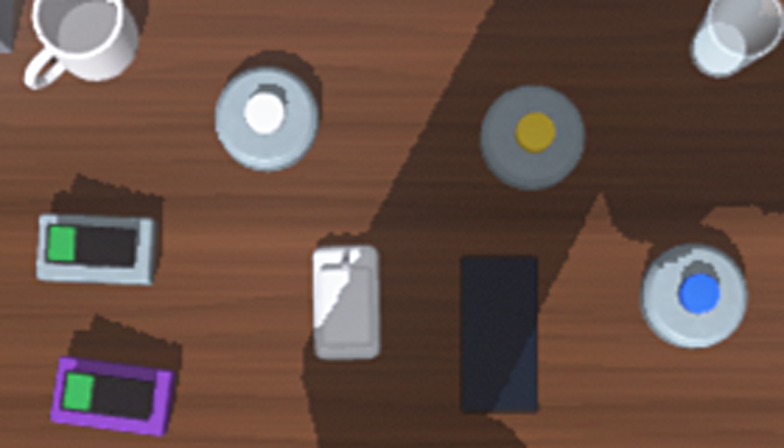

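The crop confirms the grey box at crop (95,248), with its green end on the left (+y) at about (0.490, 0.297). The white key is at (0.613, 0.118) and the blue key at (0.450, -0.278). First I'll shut the fingers and turn the yaw to 90°, so tool x = +y, tool y = +x and tool z = down.

Emit:
send_rows:
  motion:
    - [[0,0,0],[0,0,-0.94],-1]
    - [[0,0,0],[0,0,-0.94],-1]
    - [[0,0,0],[0,0,-0.94],-1]
    - [[0,0,0],[0,0,-0.94],-1]
    - [[0,0,0],[0,0,-0.94],-1]
    - [[0,0,0],[0,0,-0.94],-1]
    - [[0,0,0],[0,0,-0.94],-1]
    - [[0,0,0],[0,0,-0.94],-1]
    - [[0,0,0],[0,0,-0.94],-1]
    - [[0,0,0],[0,0,-0.94],-1]
    - [[0,0,0],[0,0,-0.94],-1]
    - [[0,0,0],[0,0,0],-1]
  squeeze: 10

```text
time_s: 1.3
ee_pos: [0.1781, -0.5202, 0.2052]
eef_rot: [-3.141, -0.001, 1.572]
force: [0.8, -1.0, -0.2]
grip_width: 0.0019
grip_force: 0.0
```

Emit:
send_rows:
  motion:
    - [[0.9,0.35,0],[0,0,0],-1]
    - [[0.9,0.35,0],[0,0,0],-1]
    - [[0.9,0.35,0],[0,0,0],-1]
    - [[0.9,0.35,0],[0,0,0],-1]
    - [[0.9,0.35,0],[0,0,0],-1]
    - [[0.9,0.35,0],[0,0,0],-1]
    - [[0.9,0.35,0],[0,0,0],-1]
    - [[0.9,0.35,0],[0,0,0],-1]
    - [[0.9,0.35,0],[0,0,0],-1]
    - [[0.9,0.35,0],[0,0,0],-1]
    - [[0.9,0.35,0],[0,0,0],-1]
    - [[0.9,0.35,0],[0,0,0],-1]

```text
time_s: 2.5
ee_pos: [0.3044, -0.1952, 0.2055]
eef_rot: [3.141, 0.0, 1.567]
force: [1.2, 0.1, -0.5]
grip_width: 0.0004
grip_force: 0.0
```

Emit:
send_rows:
  motion:
    - [[0.9,0.35,0],[0,0,0],-1]
    - [[0.9,0.35,0],[0,0,0],-1]
    - [[0.9,0.35,0],[0,0,0],-1]
    - [[0.9,0.35,0],[0,0,0],-1]
    - [[0.9,0.35,0],[0,0,0],-1]
    - [[0.9,0.35,0],[0,0,0],-1]
    - [[0.9,0.35,0],[0,0,0],-1]
    - [[0.9,0.35,0],[0,0,0],-1]
    - [[0.9,0.35,0],[0,0,0],-1]
    - [[0.9,0.35,0],[0,0,0],-1]
    - [[0.9,0.35,0],[0,0,0],-1]
    - [[0.9,0.35,0],[0,0,0],-1]

```text
time_s: 3.7
ee_pos: [0.4304, 0.1288, 0.2054]
eef_rot: [-3.141, 0.0, 1.567]
force: [-0.1, -0.0, 0.2]
grip_width: 0.0004
grip_force: 0.0
```

Emit:
send_rows:
  motion:
    - [[0.9,0.35,0],[0,0,0],-1]
    - [[0.9,0.35,0],[0,0,0],-1]
    - [[0.9,0.35,0],[0,0,0],-1]
    - [[0.9,0.35,0],[0,0,0],-1]
    - [[0.9,0.35,0],[0,0,0],-1]
    - [[0,0,0],[0,0,0],-1]
    - [[0,0,0],[0,0,0],-1]

```text
time_s: 4.4
ee_pos: [0.4825, 0.2626, 0.2049]
eef_rot: [-3.141, 0.001, 1.569]
force: [-0.7, -1.1, -1.2]
grip_width: 0.0004
grip_force: 0.0
```

Emit:
send_rows:
  motion:
    - [[0.6,0.13,0],[0,0,0],-1]
    - [[0.55,0.12,0],[0,0,0],-1]
    - [[0,0,0.9],[0,0,0],-1]
    - [[0,0,0.9],[0,0,0],-1]
    - [[0,0,0.9],[0,0,0],-1]
    - [[0,0,0.9],[0,0,0],-1]
    - [[0,0,0.6],[0,0,0],-1]
    - [[0,0,0.3],[0,0,0],-1]
    - [[0,0,0],[0,0,0],-1]

```text
time_s: 5.3
ee_pos: [0.4899, 0.2963, 0.0699]
eef_rot: [-3.14, 0.001, 1.569]
force: [0.0, 0.4, -0.1]
grip_width: 0.0006
grip_force: 0.0
```

```bash
python3 - <<'E'
from h import *
s=camera('side');cv2.imwrite('pics/side1.png',cv2.resize(s['pixels'][170:350,100:340,::-1],None,fx=3,fy=3))
E
```

```text
(no output)
```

View pics/side1.png

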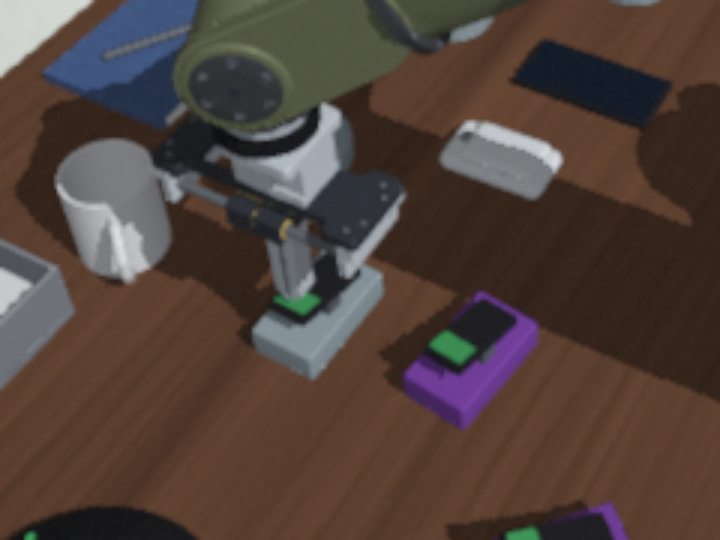

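The crop shows the fingertips (295,285) right over the green patch (297,302), clear of the mug. I'll press slowly.

Emit:
send_rows:
  motion:
    - [[0,0,0.2],[0,0,0],-1]
    - [[0,0,0.1],[0,0,0],-1]
    - [[0,0,0.1],[0,0,0],-1]
    - [[0,0,0.1],[0,0,0],-1]
    - [[0,0,0.1],[0,0,0],-1]
    - [[0,0,0.1],[0,0,0],-1]
    - [[0,0,0.1],[0,0,0],-1]

```text
time_s: 6.05
ee_pos: [0.4906, 0.2977, 0.0468]
eef_rot: [3.14, -0.001, 1.571]
force: [-1.6, 5.5, 6.3]
grip_width: 0.0007
grip_force: 3.6
```

Emit:
send_rows:
  motion:
    - [[0,0,0.05],[0,0,0],-1]
    - [[0,0,0.05],[0,0,0],-1]
    - [[0,0,0],[0,0,0],-1]

```text
time_s: 6.35
ee_pos: [0.4909, 0.298, 0.0457]
eef_rot: [3.139, -0.002, 1.571]
force: [-8.0, 2.2, 26.1]
grip_width: 0.0007
grip_force: 12.4
```

26 N means the rocker is at its stop. I'll lift and check it while moving to the white key: dy -0.179, dx +0.123.

Emit:
send_rows:
  motion:
    - [[0,0,-0.5],[0,0,0],-1]
    - [[0,0,-1],[0,0,0],-1]
    - [[0,0,-1],[0,0,0],-1]
    - [[0,0,-1],[0,0,0],-1]
    - [[-0.9,0.6,0],[0,0,0],-1]
    - [[-0.9,0.6,0],[0,0,0],-1]
    - [[-0.9,0.6,0],[0,0,0],-1]
    - [[-0.9,0.6,0],[0,0,0],-1]
    - [[-0.9,0.6,0],[0,0,0],-1]
    - [[-0.9,0.6,0],[0,0,0],-1]
    - [[-0.6,0.5,0],[0,0,0],-1]
    - [[0,0,0],[0,0,0],-1]

```text
time_s: 7.55
ee_pos: [0.6141, 0.1146, 0.1479]
eef_rot: [-3.141, 0.001, 1.568]
force: [-0.3, 0.6, -0.9]
grip_width: 0.0005
grip_force: 0.0
```

```bash
python3 - <<'E'
from h import *
s=camera('side');cv2.imwrite('pics/side2.png',cv2.resize(s['pixels'][170:350,100:340,::-1],None,fx=3,fy=3))
o=get_obs();print(o['ee_pos'],o['force'])
E
```

```text
[0.61332279 0.11602541 0.14792247] [ 0.36940523  0.35860581 -0.36607373]
```

View pics/side2.png

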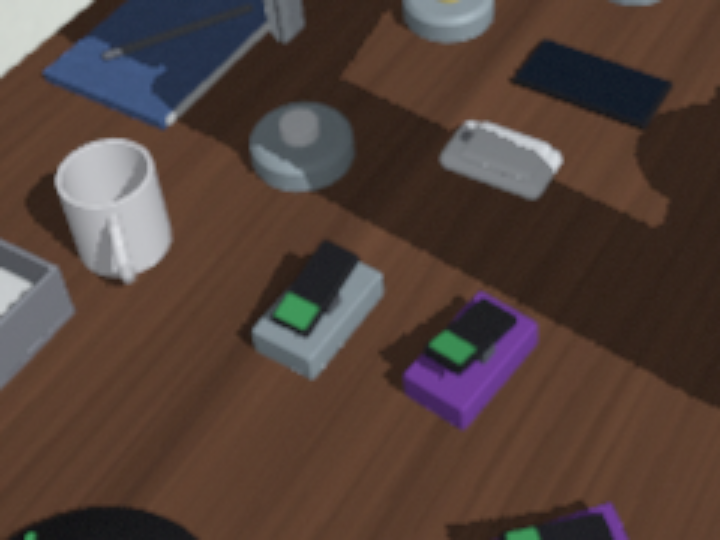

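The crop shows the grey box's green end (297,312) fully down and the box not moved. The fingers are above the white key (300,128). Now I'll lower onto it.

Emit:
send_rows:
  motion:
    - [[0.06,0,0.9],[0,0,0],-1]
    - [[0,0,0.9],[0,0,0],-1]
    - [[0,0,0.8],[0,0,0],-1]
    - [[0,0,0.3],[0,0,0],-1]
    - [[0,0,0.1],[0,0,0],-1]
    - [[0,0,0.1],[0,0,0],-1]
    - [[0,0,0.1],[0,0,0],-1]
    - [[0,0,0.1],[0,0,0],-1]
    - [[0,0,0.1],[0,0,0],-1]
    - [[0,0,0.1],[0,0,0],-1]
    - [[0,0,0.1],[0,0,0],-1]

```text
time_s: 8.7
ee_pos: [0.6134, 0.1189, 0.0406]
eef_rot: [3.141, -0.0, 1.571]
force: [-0.9, -0.2, 3.3]
grip_width: 0.0007
grip_force: 1.5
```

Emit:
send_rows:
  motion:
    - [[0,0,0.08],[0,0,0],-1]
    - [[0,0,0.08],[0,0,0],-1]
    - [[0,0,0],[0,0,0],-1]

```text
time_s: 9.0
ee_pos: [0.6137, 0.119, 0.038]
eef_rot: [3.14, -0.0, 1.571]
force: [-10.7, -2.6, 25.3]
grip_width: 0.0006
grip_force: 12.4
```

25 N, so the white key is at its stop. Now lift and travel to the blue key: dy -0.397, dx -0.164.

Emit:
send_rows:
  motion:
    - [[0,0,-0.5],[0,0,0],-1]
    - [[0,0,-1],[0,0,0],-1]
    - [[0,0,-1],[0,0,0],-1]
    - [[0,0,-1],[0,0,0],-1]
    - [[-0.88,-0.36,0],[0,0,0],-1]
    - [[-0.88,-0.36,0],[0,0,0],-1]
    - [[-0.88,-0.36,0],[0,0,0],-1]
    - [[-0.88,-0.36,0],[0,0,0],-1]
    - [[-0.88,-0.36,0],[0,0,0],-1]
    - [[-0.88,-0.36,0],[0,0,0],-1]
    - [[-0.88,-0.36,0],[0,0,0],-1]
    - [[-0.88,-0.36,0],[0,0,0],-1]

```text
time_s: 10.2
ee_pos: [0.5263, -0.0934, 0.1408]
eef_rot: [3.141, 0.0, 1.571]
force: [1.0, 0.1, -0.6]
grip_width: 0.0006
grip_force: 0.0
```

Emit:
send_rows:
  motion:
    - [[-0.88,-0.36,0],[0,0,0],-1]
    - [[-0.88,-0.36,0],[0,0,0],-1]
    - [[-0.88,-0.36,0],[0,0,0],-1]
    - [[-0.88,-0.36,0],[0,0,0],-1]
    - [[-0.88,-0.36,0],[0,0,0],-1]
    - [[-0.88,-0.36,0],[0,0,0],-1]
    - [[-0.88,-0.36,0],[0,0,0],-1]
    - [[0,0,0],[0,0,0],-1]
    - [[0,0,0],[0,0,0],-1]

```text
time_s: 11.1
ee_pos: [0.451, -0.2772, 0.1406]
eef_rot: [-3.142, -0.0, 1.569]
force: [-0.2, -0.2, 0.4]
grip_width: 0.0005
grip_force: 0.0
```

```bash
python3 - <<'E'
from h import *
s=camera('side');cv2.imwrite('pics/side3.png',cv2.resize(s['pixels'][120:310,160:360,::-1],None,fx=3,fy=3))
W=world(s);p=W[195:240,175:225].reshape(-1,3)
p=p[(np.hypot(p[:,0]-.6135,p[:,1]-.118)<.014)&(p[:,2]>0.02)];print('white key top z',np.median(p,0))
o=get_obs();print(o['ee_pos'],o['force'])
E
```

```text
white key top z [0.61179113 0.11873339 0.03552003]
[ 0.45129815 -0.27670438  0.14064489] [-0.23123472  0.09833733  0.4523409 ]
```

View pics/side3.png

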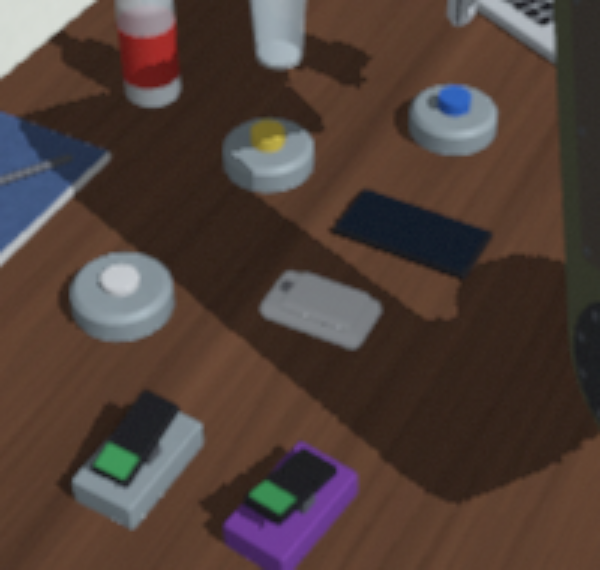

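The crop shows the white key (120,280) nearly flush, the rocker's green end down (117,460) and the pads in place. The fingertip (462,10) hangs over the blue key (455,100). I'll press it.

Emit:
send_rows:
  motion:
    - [[-0.03,-0.04,0.9],[0,0,0],-1]
    - [[0,0,0.9],[0,0,0],-1]
    - [[0,0,0.8],[0,0,0],-1]
    - [[0,0,0.3],[0,0,0],-1]
    - [[0,0,0.1],[0,0,0],-1]
    - [[0,0,0.1],[0,0,0],-1]
    - [[0,0,0.1],[0,0,0],-1]
    - [[0,0,0.1],[0,0,0],-1]
    - [[0,0,0.1],[0,0,0],-1]
    - [[0,0,0],[0,0,0],-1]

```text
time_s: 12.15
ee_pos: [0.4505, -0.2782, 0.039]
eef_rot: [3.14, 0.001, 1.571]
force: [3.8, 1.6, 4.9]
grip_width: 0.0003
grip_force: 2.3
```

Emit:
send_rows:
  motion:
    - [[0,0,0.04],[0,0,0],-1]
    - [[0,0,0],[0,0,0],-1]
    - [[0,0,0],[0,0,0],-1]
    - [[0,0,0],[0,0,0],-1]
    - [[0,0,0],[0,0,0],-1]
    - [[0,0,0],[0,0,0],-1]

```text
time_s: 12.75
ee_pos: [0.4505, -0.2782, 0.0382]
eef_rot: [3.14, 0.001, 1.571]
force: [1.9, 1.1, 9.7]
grip_width: 0.0005
grip_force: 4.5
```

The blue key is at its stop and held with about 10 N, so I'm handing in.

```bash
python3 -c "
from station import *
print(get_obs()['force']);print(hand_in())"
```

```text
[1.94233606 1.11166212 9.68222201]
the job is handed in; nothing more can be done
None
```

I handed the job in at about 12.8 s with the rocker on, the white key down and the blue key held at its stop with about 10 N; the hand-in returned no verdict.

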